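# Pack the sink-station caddy

## Task

Pack the sink station's kit into the open front bay of the small steel caddy: the kitchen timer, the little capped vial and the flat dish-soap bottle, all three standing upright on the bay's floor. The bay only just holds them, so set the first ones close up to its ends and sides and turn the bottle so that it fits. Do not knock anything over, and leave the other things where they stand.

Things in the scene. Friction and masses are not known exactly. Their poses are not given: they have to be found in the camera images.
- caddy: Low open stainless tray, fixed in place, 107 mm (own x) by 148 mm (own y), rim 38 mm above the table; sheet 3 mm thick. Lengthways wall splits it into the open bay (robot's side, -x) and a 24 mm wide slot behind it (+x) in which a marker lies. A wire handle sticks out 19 mm beyond each y end at 28 mm height. Origin on the table under the middle of the bay.
- bay (a point): Middle of the bay's floor, 6 mm above the table, axes as the caddy's. The bay is 74 mm wide (x, -37 to 37) and 142 mm long (y, -71 to 71) inside, its walls rise 32 mm above this floor on all sides.
- soap: Flat blue dish-soap bottle standing on its cap, 193 mm tall, 0.48 kg. Origin at the centre of its underside, z up. Foot (cap) 36 mm thick (own x) by 50 mm broad (own y) up to 28 mm height; above it the body widens: 40 x 54 mm at 50 mm, 42 x 64 mm at 90 mm, 44 x 68 mm at 150 to 178 mm. Rigid; grip it across its thickness about 150 mm up. It is easily tipped.
- vial: Small round test-strip vial with ridged screw cap, 63 mm tall, 0.03 kg. Origin at centre of underside. Body 28 mm across, cap 31 mm across from 50 to 63 mm height; the cap is fixed.
- timer: Round kitchen timer, 56 mm tall, 0.14 kg. Origin at centre of underside. White base 68 mm across up to 28 mm height, above it the ribbed dial (28 to 55 mm height), 58 mm across at its foot and narrowing to about 50 mm at the top, which does not turn here: grip it low on the dial, just above the height of the walls of the bay.
- deli_pot: Bystander: round lidded dairy pot, 72 mm across, 71 mm tall; origin at centre of underside.
- spice_jar: Bystander: round glass spice jar with cap, 45 mm across, 100 mm tall; origin at centre of underside.
- soda_can: Bystander: drinks can, 66 mm across, 115 mm tall; origin at centre of underside.
Things that resemble listed ones, but are neither listed nor needed, are in the scene too. Of the things that look like the timer, take the one that is farthest to the robot's right at the start.

How it is judged (in metres and radians):
At the end, for the whole second after the job is handed in: Timer, vial and soap bottle all stand in the front bay at rest: each one's underside within 5 mm of the bay's floor height, leaning less than 5 degrees, its centre inside the bay (from the bay's middle, across and along: timer 10 and 44 mm, soap 21 and 56 mm, vial 26 and 60 mm) (x of timer in the frame of bay between -0.01 and 0.01 m and y of timer in the frame of bay between -0.044 and 0.044 m and z of timer in the frame of bay between -0.005 and 0.005 m and angle between each of timer, vial, soap's own z axis and vertical below 0.09 rad and linear speed of each of timer, vial, soap below 0.02 m/s and x of vial in the frame of bay between -0.026 and 0.026 m and y of vial in the frame of bay between -0.06 and 0.06 m and z of vial in the frame of bay between -0.005 and 0.005 m and x of soap in the frame of bay between -0.021 and 0.021 m and y of soap in the frame of bay between -0.056 and 0.056 m and z of soap in the frame of bay between -0.005 and 0.005 m); the robot touches nothing.
It fails at once if the deli pot is pushed more than 30 mm away or knocked over (distance of deli_pot from where it was at the start of the episode above 0.03 m or angle between deli_pot's own z axis and vertical above 0.5 rad).
It fails at once if the spice jar is pushed more than 30 mm away or knocked over (distance of spice_jar from where it was at the start of the episode above 0.03 m or angle between spice_jar's own z axis and vertical above 0.5 rad).
It fails at once if the drinks can is pushed more than 30 mm away or knocked over (distance of soda_can from where it was at the start of the episode above 0.03 m or angle between soda_can's own z axis and vertical above 0.5 rad).
It fails at once if the soap bottle, vial or timer is tipped over (angle between any of soap, vial, timer's own z axis and vertical above 0.7 rad).
It also fails if it takes over 72 s, if anything falls off the work surface, if the arm or the gripper's body presses on something with over 40 N, if the wrist force passes 120 N, or if a joint passes its speed limit or range.

## Robot

A 6-joint arm with a two-finger parallel gripper is mounted at the origin on the work surface; the furniture and walls round the work are solid. World frame = base frame: x ahead of the robot, y to its left, z up, the work surface at z = 0. Lengths are in mm, angles in rad, forces in N, time in s.
With the tool pointing down it reaches from about 275 to 1000 mm from the base axis. Payload 8.4 kg.
Tool frame: the origin (TCP) lies midway between the tips of the shut fingers; the grasp point (between the pads) lies 19 mm behind it (bot.grasp_offset is the z of the grasp point in the tool frame, in mm); z points along the fingers, y is the line along which they close (so a half turn about z gives the same grasp; the last joint's range is limited). The gripper opens to 85 mm and grips with 20 to 120 N. Pads are 22 mm wide; open, the fingers measure 114 mm over their backs; the gripper's body (76 mm by 85 mm) begins 54 mm behind the grasp point. The pads swing forward as they close: fully open they stand 13 mm farther back than shut.
Start: joints at [1.332, 0.353, 1.633, -0, 1.155, -0.002], TCP at [146.619, 607.561, 231.281] pointing down, gripper open.
Joint ranges: [-2.63, 2.63], [-0.92, 2.1], [0.06, 2.66], [-1.3, 4.44], [0, 2.69], [-3.02, 3.02]. Speed limits (rad/s): [2.22, 2.22, 2.79, 3.14, 3.14, 3.14].

## Interface

Orientations are given as a unit quaternion [w, x, y, z].
In Python, from cell import bot, eyes gives the robot as it stands.
- The arm moves only by the tool send_rows, never from a script. Its argument "motion" is one flat list of numbers, 7 for each row, row after row: the turn, a rotation vector about the tool's x, y, z scaled (see below), then the shift along the tool's x, y, z scaled (see below), then the opening, from -1 (shut) to 1 (fully open). In form: [ax, ay, az, x, y, z, grip, ax, ay, az, x, y, z, grip, ...]. A call has 1 to 12 rows; each row shifts and turns the commanded pose from where the row before left it, along the tool's axes as they then stand; what a row does not reach is not made up. The controller multiplies each number of a shift by 0.04 m and each number of a turn by 180 degrees. A row lasts 1/10 s, in which the tool goes at most 50 mm and 8.59 degrees, less where a joint would pass 70% of its speed; a pose out of reach is approached as far as the arm can. A call with a number of a shift or a turn outside -1 to 1 is refused whole. A call with a gripper value outside its range is refused whole. The fingers move at their own pace and stop on an object; "newtons" is the grip in N (left out, the last holds). Time passes only in rows, so rows that do not move let the fingers close. It gives the time, the measured TCP pose, the force, the opening and the grip force at its end, in the units of the state.
- bot.read_state(): the state, without advancing time (a new reading comes with each control period).
- eyes.read_camera(name): name is "scene" or "top" or "wrist"; returns the picture (384x512x3 uint8, blue, green, red); there is no depth.
- eyes.calibration(name): a dict with "fx", "fy", "cx", "cy" (pixels), "k1" (the pictures are not rectified: a ray, as slopes to the right and down, at radius r is drawn at 1 + k1 r^2 times it, then the intrinsics apply), "view" (4x4, takes a point from world to camera coordinates); the wrist camera has in their place "mount" (4x4, takes a point from camera to tool coordinates, whose origin is the TCP and whose axes are the flange's). Camera axes: x right, y up, looking along -z (the intrinsics and any distortion apply to the point x, -y, -z); pixel columns grow to the right and rows downward; lengths in mm; the calibration is good to about 2 mm. A picture is of the moment at which its call begins: read the wrist's pose just before it. calibration takes no time and is no camera call.
- bot.job_done(): hands the job in; it is judged then, once.
The state is a dict: "t": time; "q": joint angles; "qd": joint speeds; "joint_torque": joint torques, N m; "tcp_pos": TCP position; "tcp_rot": TCP orientation; "contact_force": force on the tool from outside, world axes, zero at the start; "wrist_torque": the same for the moment, N m; "gripper_width": opening from 0.0 (shut) to 1.0 (fully open); "finger_force": force on a finger pad.
Only numpy, scipy, OpenCV 4.12 (cv2) and the standard library are available. Lean on these libraries where they do the work, as an engineer would, in place of code of your own. Each camera call takes 0.05 s, during which the arm holds its last target. There are 200 camera calls.

## Working session

There is one attempt and no reset: what is moved stays moved. The work goes in short steps, Python scripts to look and compute and a tool call to move; the robot and the scene stay as the last step left them, time stands still between calls to the robot, and variables do not carry over. Pictures are saved under pics/ and viewed, at most 10 in all, crops included, and the job is handed in when it is done.

Besides the shell and the picture viewer there is one more tool, called after "Request:" as a command line: name --argument value ..., lists and objects as JSON in quotes. send_rows: Moves the arm, as the interface text tells. Shifts and turns lie within -1 to 1; 1 stands for 0.04 m of shift or 180 degrees of turn. Its arguments: {"type":"object","properties":{"motion":{"type":"array"},"newtons":{"type":"number"}},"required":["motion"]}

```bash
mkdir -p pics; ls
python3 - <<'E'
from cell import bot, eyes
import cv2, numpy as np
print(bot.read_state())
for n in("scene","top"):
    cv2.imwrite(f"pics/{n}0.png",eyes.read_camera(n)); print(n,eyes.calibration(n))
print(eyes.calibration("wrist"))
a=cv2.imread("pics/scene0.png");b=cv2.imread("pics/top0.png")
E
```

```text
pics
{'t': 0.0, 'q': array([ 1.33166087e+00,  3.53658341e-01,  1.63418326e+00, -4.15319079e-05,
        1.15520910e+00, -2.38999553e-03]), 'qd': array([-0.00160406,  0.00062206,  0.00115883,  0.00146275, -0.00111072,
       -0.00017849]), 'joint_torque': array([-2.58442751e-04, -6.05223227e+01, -3.42082858e+01, -1.28318602e-04,
        9.28901281e-03,  6.44856755e-06]), 'tcp_pos': array([146.47352086, 607.07014841, 230.5343085 ]), 'tcp_rot': array([-6.89709653e-05,  1.18088112e-01,  9.93002853e-01, -7.26000703e-04]), 'contact_force': array([-0.61475586, -0.36099554,  0.54274519]), 'wrist_torque': array([ 0.00155275, -0.00797367,  0.05661026]), 'finger_force': 0.0, 'gripper_width': 1.00507189874871}
scene {'fx': 375.2380483598223, 'fy': 375.2380483598223, 'cx': 248.14425693868034, 'cy': 192.85286227523576, 'k1': -0.09402630680301582, 'view': array([[ 6.62446837e-01, -7.49104059e-01,  2.70124504e-03,
        -2.41786154e+02],
       [ 4.91381637e-01,  4.37254160e-01,  7.53228310e-01,
        -2.10459763e+02],
       [-5.65427515e-01, -4.97646369e-01,  6.57753614e-01,
        -1.0260631
[... 362 characters left out ...]
-02,  7.01967674e-02,
        -3.64795258e+02],
       [-7.02874162e-02, -4.40194573e-03,  9.97517069e-01,
        -1.36316952e+03],
       [ 0.00000000e+00,  0.00000000e+00,  0.00000000e+00,
         1.00000000e+00]])}
{'fx': 277.350265350332, 'fy': 277.350265350332, 'cx': 252.36778967765946, 'cy': 188.72280015119375, 'k1': -0.045810092831377124, 'mount': array([[-1.44854086e-04,  9.61930335e-01,  2.73294731e-01,
         6.87843079e+01],
       [ 9.99999987e-01,  1.21883661e-04,  1.01028266e-04,
        -7.28235343e-01],
       [ 6.38719909e-05,  2.73294742e-01, -9.61930341e-01,
        -1.42752772e+02],
       [ 0.00000000e+00,  0.00000000e+00,  0.00000000e+00,
         1.00000000e+00]])}
```

View pics/scene0.png

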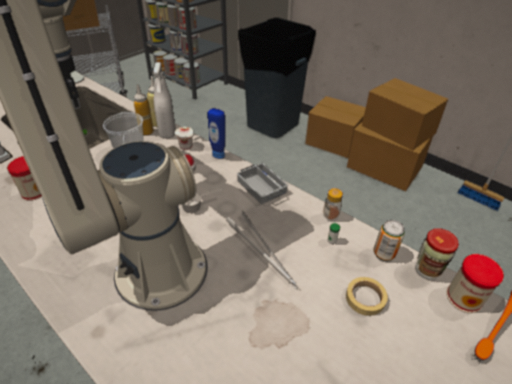

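View pics/top0.png

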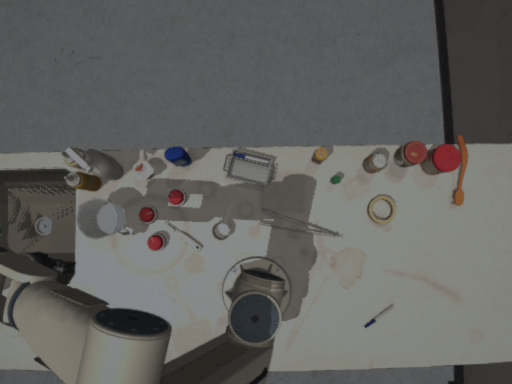

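The scene view shows the caddy at (263,183), the bottle at (217,133) and the green-capped vial at (334,233). In the top view they are at (250,168), (177,156) and (336,179). Red dial candidates are at (176,197), (147,214) and (155,242) in the top view, so I'll enlarge that region.

Run:
```python
import cv2, numpy as np
a=cv2.imread("pics/scene0.png");b=cv2.imread("pics/top0.png")
c=cv2.resize(b[140:260,60:360],(800,320),interpolation=cv2.INTER_CUBIC)
d=cv2.resize(a[90:250,100:350],(437,280),interpolation=cv2.INTER_CUBIC)
o=np.zeros((600,800,3),np.uint8);o[:320]=c;o[320:,:437]=d
cv2.imwrite("pics/crop.png",o)
```

```text
(no output)
```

View pics/crop.png

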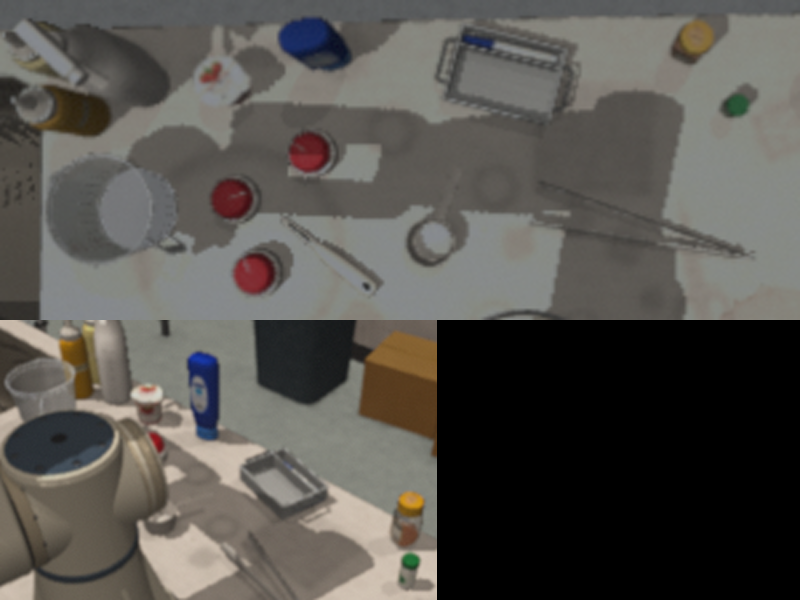

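The crop shows the timer at full top-view pixel (177,197); it is the rightmost of three. The pot is at (144,169), the soap at (177,156), the caddy at (250,168), the spice jar at (320,154) and the vial at (336,179). Next I'll write helpers and get coarse positions.

```bash
cat > h.py <<'E'
from cell import bot, eyes
import cv2, numpy as np
from scipy.spatial.transform import Rotation as R
def toolT(s):
    q=s["tcp_rot"]; T=np.eye(4); T[:3,:3]=R.from_quat([q[1],q[2],q[3],q[0]]).as_matrix(); T[:3,3]=s["tcp_pos"]; return T
def shot(n,f=None):
    """picture and camera-to-world"""
    s=bot.read_state(); c=eyes.calibration(n); im=eyes.read_camera(n)
    M=toolT(s)@c["mount"] if n=="wrist" else np.linalg.inv(c["view"])
    if f: cv2.imwrite("pics/"+f,im); np.save("pics/"+f+".npy",M)
    return im,M,c
def ray(uv,M,c):
    K=np.array([[c["fx"],0,c["cx"]],[0,c["fy"],c["cy"]],[0,0,1.]])
    p=cv2.undistortPoints(np.array(uv,float).reshape(-1,1,2),K,np.array([c["k1"],0,0,0,0.])).reshape(-1,2)
    d=np.c_[p[:,0],-p[:,1],-np.ones(len(p))]@M[:3,:3].T
    return M[:3,3],d/np.linalg.norm(d,axis=1)[:,None]
def onz(uv,M,c,z):
    o,d=ray(uv,M,c); return o+d*((z-o[2])/d[:,2])[:,None]
def meet(o1,d1,o2,d2):
    A=np.c_[d1,-d2]; t=np.linalg.lstsq(A,o2-o1,rcond=None)[0]
    a,b=o1+t[0]*d1,o2+t[1]*d2; return (a+b)/2,np.linalg.norm(a-b)
def proj(P,M,c):
    p=(np.atleast_2d(P)-M[:3,3])@M[:3,:3]; s=p[:,:2]/-p[:,2:]*[1,-1]
    s=s*(1+c["k1"]*(s**2).sum(1))[:,None]; return s*[c["fx"],c["fy"]]+[c["cx"],c["cy"]]
def blobs(im,lo,hi,amin=60):
    m=cv2.inRange(cv2.cvtColor(im,cv2.COLOR_BGR2HSV),lo,hi)
    n,l,st,ce=cv2.connectedComponentsWithStats(m)
    return [(st[i],ce[i],l==i) for i in range(1,n) if st[i][4]>=amin]
def plan(s,target,yaw=None):
    """shift in tool units from the measured pose; yaw=wanted angle of tool y in world deg"""
    T=toolT(s); d=T[:3,:3].T@(np.array(target)-T[:3,3])/40
    y=np.degrees(np.arctan2(T[1,1],T[0,1])); return d.round(3),y
E
python3 - <<'E'
from h import *
c=eyes.calibration("top");M=np.linalg.inv(c["view"])
for n,uv,z in [("timer",(177,196),55),("soap",(178,155),190),("vial",(336,179),63),("spice",(320,154),100),("pot",(144,169),71),("can",(376,162),115),("lad",(222,230),20),("caddyc",(250,168),38)]+[("rim",p,38) for p in [(231,152),(275,160),(227,176),(269,186)]]+[("red2",(147,214),55)]:
    print(n,onz([uv],M,c,z).round())
E
```

```text
timer [[351. 277.  55.]]
soap [[477. 243. 190.]]
vial [[ 402. -295.   63.]]
spice [[ 487. -234.  100.]]
pot [[450. 393.  71.]]
can [[ 453. -426.  115.]]
lad [[226. 120.  20.]]
caddyc [[450.  13.  38.]]
rim [[511.  82.  38.]]
rim [[478. -79.  38.]]
rim [[422.  97.  38.]]
rim [[383. -55.  38.]]
red2 [[288. 387.  55.]]
```

Request:
send_rows --motion '[0,0,0,-0.3,-0.3,0,1,0,0,0,-0.7,-0.7,0,1,0,0,0,-0.7,-0.7,0,1,0,0,0,-0.7,-0.7,0,1,0,0,0,-0.7,-0.7,0,1,0,0,0,-0.7,-0.7,0,1,0,0,0,-0.7,-0.7,0,1,0,0,0,-0.7,-0.7,0,1,0,0,0,-0.7,-0.7,0,1,0,0,0,-0.7,-0.7,0,1,0,0,0,-0.3,-0.3,0,1,0,0,0,0,0,0,1]' --newtons 40

```text
t: 1.3
tcp_pos: [350.7, 272.0, 231.2]
tcp_rot: [0.0, 0.12, 0.993, -0.0]
contact_force: [0.8, -0.6, 0.4]
gripper_width: 1.003
finger_force: 0.0
```

Run:
```python
from h import *
im,M,c=shot("wrist","w1.png")
s=bot.read_state(); print(s["t"],s["tcp_pos"],s["contact_force"],plan(s,s["tcp_pos"])[1])
```

```text
1.35 [350.28308181 273.16774653 231.22270532] [-1.02881144  0.13340206 -0.39705226] 76.28025091288956
```

View pics/w1.png

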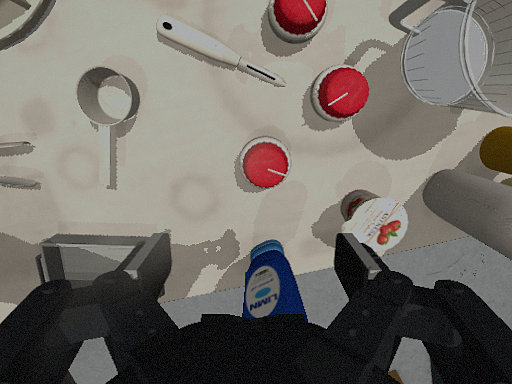

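Wrist view: the timer dial is at (266,163), decoys at (341,92) and (298,12), the pot at (375,222), the soap foot at (267,246) and the caddy's left end at (90,260). I'll take a second wrist view from farther on to get heights.

Request:
send_rows --motion '[0,0,0,-0.5,0,-0.2,1,0,0,0,-0.7,0,-0.3,1,0,0,0,-0.4,0,-0.2,1,0,0,0,0,0,0,1]'

```text
t: 1.75
tcp_pos: [413.9, 260.3, 260.2]
tcp_rot: [0.001, 0.118, 0.993, 0.001]
contact_force: [-0.0, -0.1, -0.6]
gripper_width: 0.997
finger_force: 0.0
```

Run:
```python
from h import *
im2,M2,c=shot("wrist","w2.png"); im1=cv2.imread("pics/w1.png");M1=np.load("pics/w1.png.npy")
def red(im):
    h=cv2.cvtColor(im,cv2.COLOR_BGR2HSV); h[...,0]=(h[...,0].astype(int)+90)%180
    return blobs(h if 0 else cv2.cvtColor(h,cv2.COLOR_HSV2BGR),(80,120,60),(100,255,255),150)
def blue(im): return blobs(im,(100,120,30),(130,255,255),200)
for im in(im1,im2):
    for n,f in(("r",red),("b",blue)):
        for st,ce,m in f(im):
            p=np.argwhere(m)[:,::-1].astype(np.int32); print(n,st,ce.round(1),np.array(cv2.minAreaRect(p)[0]).round(1),np.round(cv2.minAreaRect(p)[1:][0],1))
    print()
```

```text
r [ 273    0   53   34 1304] [298.4  13.6] [299.   16.5] [33. 52.]
r [ 318   67   51   51 1913] [343.3  92. ] [342.7  92.2] [47.6 52. ]
r [ 243  142   45   46 1531] [264.7 164.4] [265.  164.5] [44.7 44.3]
r [377 220  24  25 229] [387.  230.4] [386.8 230.1] [14.4 29.7]
b [ 242  240   66   82 2046] [275.7 278.9] [276.6 279.8] [65.2 79.1]

r [ 313   13   48   52 1852] [336.6  38.2] [336.5  38.5] [51. 47.]
r [ 240   88   44   46 1453] [261.1 110.4] [261.5 110.5] [43.4 43.4]
r [371 163  22  25 230] [379.6 173.2] [379.3 172.8] [14.2 29.8]
b [ 236  193   70  105 4530] [270.2 254.5] [263.5 245.9] [99.3 71.8]
```

View pics/w2.png

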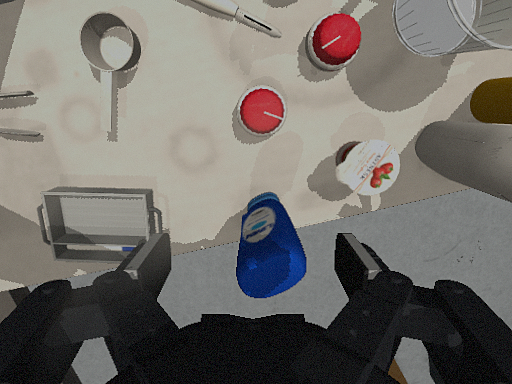

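The second view has the timer dial at (261,110), the soap at (270,250), the pot at (368,167) and the caddy rim corners near (45,190) and (153,189). Triangulating.

Run:
```python
from h import *
c=eyes.calibration("wrist");M1=np.load("pics/w1.png.npy");M2=np.load("pics/w2.png.npy")
def tri(a,b):
    o1,d1=ray([a],M1,c);o2,d2=ray([b],M2,c);return meet(o1,d1[0],o2,d2[0])
print("timer",tri((264.7,164.4),(261.1,110.4)))
for a,M in(((264.7,164.4),M1),((261.1,110.4),M2)): print(onz([a],M,c,50),M[:3,3])
ct=eyes.calibration("top");Mt=np.linalg.inv(ct["view"])
im=cv2.imread("pics/top0.png")
for st,ce,m in blobs(im,(0,120,60),(8,255,255),20)+blobs(im,(172,120,60),(180,255,255),20): print(st,ce,onz([ce],Mt,ct,50))
# caddy rim at 38 in view 2
print(onz([(45,190),(153,189),(157,262),(55,262)],M2,c,38).round())
s=bot.read_state();print(s["tcp_pos"],plan(s,s["tcp_pos"])[1])
```

```text
timer (array([350.14542811, 286.78908964,  36.26165559]), np.float64(0.11707729352963579))
[[347.45230524 286.88169771  50.        ]] [283.71033489 287.70669949 373.89878512]
[[350.00252152 286.31294615  50.        ]] [346.5941094  275.56665782 402.80239591]
[404 141  23  23 392] [415.07142857 152.03316327] [[ 497.51499893 -594.03385504   50.        ]]
[433 144  28  28 606] [446.15841584 157.51650165] [[ 475.70631023 -710.50102304   50.        ]]
[169 190  14  14 155] [175.57419355 196.77419355] [[349.0832594  283.54848948  50.        ]]
[140 208  14  14 149] [146.36241611 214.28187919] [[287.51289277 390.41279306  50.        ]]
[148 235  15  15 155] [154.96129032 242.33548387] [[186.15278765 359.10731679  50.        ]]
[[381. -32.  38.]
 [416. 119.  38.]
 [525.  86.  38.]
 [490. -68.  38.]]
[412.42442404 260.04938697 259.32583577] 76.4145086544631
```

Request:
send_rows --motion '[0,0,0,0.56,0.09,0.5,1,0,0,0,0.56,0.09,0.8,1,0,0,0,0.55,0.085,0.8,1,0,0,0,0,0,0.9,1,0,0,0,0,0,0.9,1,0,0,0,0,0,0.8,1,0,0,0,0,0,0.4,1,0,0,0,0,0,0,1]'

```text
t: 2.6
tcp_pos: [346.9, 284.4, 53.0]
tcp_rot: [-0.002, 0.118, 0.993, -0.002]
contact_force: [0.4, 0.4, -0.4]
gripper_width: 1.001
finger_force: 0.0
```

Run:
```python
from h import *
im,M,c=shot("wrist","w3.png")
s=bot.read_state();print(s["tcp_pos"],plan(s,(350,286,32)))
for st,ce,m in blobs(im,(0,120,60),(8,255,255),300)+blobs(im,(172,120,60),(180,255,255),300): print(st,ce,onz([ce],M,c,50))
```

```text
[347.95214175 285.01238494  54.37159722] (array([-0.045,  0.037,  0.559]), np.float64(76.48384003937473))
[ 368   32  119  108 8820] [429.56780045  82.86122449] [[286.99295257 390.01825945  50.        ]]
[ 215  184   90   94 6034] [260.05203845 230.47779251] [[345.27270811 288.51864483  50.        ]]
```

View pics/w3.png

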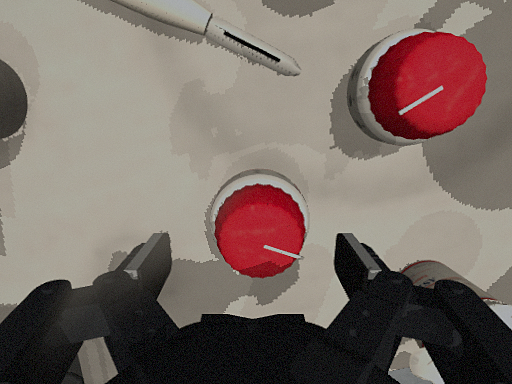

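The close view shows the timer at (260,230), nearly centred between the pads at about x=253. Now descend and grip.

Request:
send_rows --motion '[0,0,0,0,0.05,0.4,1,0,0,0,0,0,0.16,1,0,0,0,0,0,0,-1,0,0,0,0,0,0,-1,0,0,0,0,0,0,-1,0,0,0,0,0,0,-1,0,0,0,0,0,0,-1]' --newtons 40

```text
t: 3.35
tcp_pos: [350.7, 287.8, 34.2]
tcp_rot: [0.0, 0.118, 0.993, 0.001]
contact_force: [-2.6, -0.4, 11.1]
gripper_width: 0.587
finger_force: 39.6
```

Request:
send_rows --motion '[0,0,0,0,0,-0.2,-1,0,0,0,0,0,-0.5,-1,0,0,0,0,0,-0.8,-1,0,0,0,0,0,-0.3,-1,0,0,0,0,0,0,-1]'

```text
t: 3.85
tcp_pos: [351.5, 288.3, 106.8]
tcp_rot: [0.001, 0.118, 0.993, 0.002]
contact_force: [-0.2, -0.5, -1.4]
gripper_width: 0.583
finger_force: 40.6
```

Run:
```python
from h import *
im,M,c=shot("wrist","w4.png")
s=bot.read_state();print(s["tcp_pos"],s["contact_force"],s["wrist_torque"],s["gripper_width"],s["finger_force"])
for st,ce,m in blobs(im,(0,120,60),(8,255,255),300)+blobs(im,(172,120,60),(180,255,255),300): print(st,ce)
```

```text
[350.83693081 287.74067799 105.55562654] [ 0.99916885  0.46803923 -1.094389  ] [-0.03990011  0.04790538 -0.01563843] 0.5836752538205354 40.61770652420819
[ 334   46   84   81 4753] [376.55543867  84.30633284]
[ 204  188   98  106 7586] [252.94503032 240.31887688]
```

View pics/w4.png

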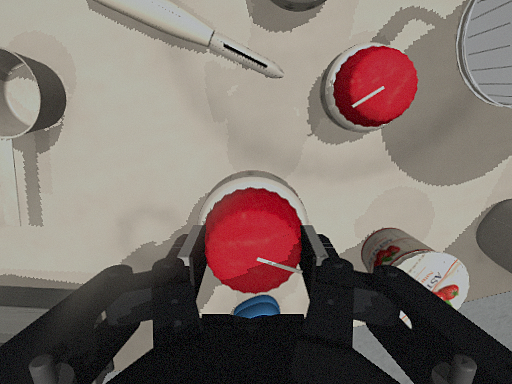

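The timer is held upright at (253,240). Next I'll take it above the caddy and look at the rim.

Request:
send_rows --motion '[0,0,0,0,-0.5,-0.5,-1,0,0,0,0,-0.9,-0.5,-1,0,0,0,0,-0.9,-0.4,-1,0,0,0,-0.4,-0.7,-0.3,-1,0,0,0,-0.8,-0.6,-0.3,-1,0,0,0,-0.9,-0.5,-0.3,-1,0,0,0,-0.9,-0.5,-0.3,-1,0,0,0,-0.9,-0.5,-0.2,-1,0,0,0,-0.9,-0.5,0,-1,0,0,0,-0.6,-0.4,0,-1,0,0,0,0,0,0,-1,0,0,0,0,0,0,-1]'

```text
t: 5.1
tcp_pos: [503.1, 3.2, 215.2]
tcp_rot: [-0.002, 0.119, 0.993, -0.0]
contact_force: [0.3, 0.5, -1.3]
gripper_width: 0.582
finger_force: 41.0
```

Run:
```python
from h import *
im,M,c=shot("wrist","w5.png")
s=bot.read_state();print(s["t"],s["tcp_pos"],s["contact_force"],plan(s,(0,0,0))[1])
cv2.imwrite("pics/w5c.png",cv2.resize(im[40:260,130:390],(710,600),interpolation=cv2.INTER_CUBIC))
```

```text
5.15 [502.75553848   3.73116003 215.4352784 ] [-1.0039628  -0.44744909 -1.05537529] 76.40398036328392
```

View pics/w5c.png

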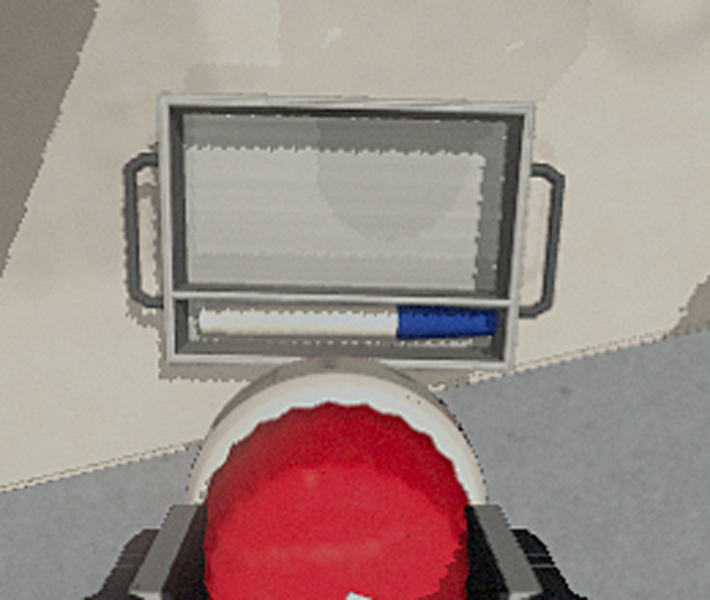

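The crop shows the caddy's outer rim corners at TL (161,95), TR (535,104), BR (513,368) and BL (167,361). The dividing wall runs (172,294)–(516,302), and the timer hangs upright below it. Computing the bay pose and the held timer's offset.

Run:
```python
from h import *
c=eyes.calibration("wrist");M=np.load("pics/w5.png.npy");M2=np.load("pics/w2.png.npy")
f=lambda p:np.array(p)/2.731+[130,40]-0.3
P=f([(161,95),(535,104),(513,368),(167,361)])
W=onz(P,M,c,38); print(W.round(1))
print([np.linalg.norm(W[i]-W[(i+1)%4]).round(1) for i in range(4)])
I=f([(172,105),(523,114),(514,299),(173,290)]); V=onz(I,M,c,38); print(V.round(1),[np.linalg.norm(V[i]-V[(i+1)%4]).round(1) for i in range(4)],V.mean(0))
for e in (W[1]-W[0],W[2]-W[3]): print("yaw y",np.degrees(np.arctan2(e[1],e[0])))
yaw=np.radians(np.mean([np.degrees(np.arctan2(e[1],e[0])) for e in (W[1]-W[0],W[2]-W[3])]))
uy=np.array([np.cos(yaw),np.sin(yaw),0]);ux=np.array([uy[1],-uy[0],0])
print("bay centre from outer:",W.mean(0)-13.5*ux, "from front edge:",W[:2].mean(0)+40*ux)
o2,d2=ray([(45,190),(153,189)],M2,c);o1,d1=ray(P[:2],M,c)
for i in(0,1):print("rim tri",meet(o1,d1[i],o2,d2[i]))
# held timer in tool frame
mt=c["mount"]
im4=cv2.imread("pics/w4.png");im5=cv2.imread("pics/w5.png")
for im in(im4,im5):
    for st,ce,m in blobs(im,(0,120,60),(8,255,255),3000)+blobs(im,(172,120,60),(180,255,255),3000):
        print(st,ce,onz([ce],mt,c,-14).round(1), "edges L/R at z-4", onz([(st[0],ce[1]),(st[0]+st[2],ce[1]),(ce[0],st[1])],mt,c,-14).round(1).tolist())
print("base front", onz([(253,171)],mt,c,6), onz(f([(333,359)]),mt,c,6))
```

```text
[[382.4 -39.5  38. ]
 [420.8 104.3  38. ]
 [525.   76.5  38. ]
 [486.6 -68.5  38. ]]
[np.float64(148.9), np.float64(107.9), np.float64(149.9), np.float64(108.1)]
[[387.1 -36.3  38. ]
 [423.4  99.   38. ]
 [495.5  82.1  38. ]
 [457.8 -57.1  38. ]] [np.float64(140.1), np.float64(74.1), np.float64(144.2), np.float64(73.7)] [440.96054522  21.92869413  38.        ]
yaw y 75.06750941042861
yaw y 75.164306277562
bay centre from outer: [440.62150253  21.66152399  38.        ] from front edge: [440.23756097  22.13576885  38.        ]
rim tri (array([381.46970078, -40.97647981,  28.1981935 ]), np.float64(1.5405970859199312))
rim tri (array([419.95062278, 109.82076513,  17.71532385]), np.float64(0.4094466301481268))
[ 334   46   84   81 4753] [376.55543867  84.30633284] [[ 80.2  54.2 -14. ]] edges L/R at z-4 [[80.0, 35.2, -14.0], [80.6, 73.1, -14.0], [95.9, 52.6, -14.0]]
[ 204  188   98  106 7586] [252.94503032 240.31887688] [[  4.8  -0.5 -14. ]] edges L/R at z-4 [[4.8, -25.5, -14.0], [4.8, 24.6, -14.0], [32.6, -0.5, -14.0]]
[ 204  188   98  106 7767] [252.59714175 239.94013132] [[  5.   -0.6 -14. ]] edges L/R at z-4 [[5.0, -25.5, -14.0], [5.0, 24.6, -14.0], [32.6, -0.6, -14.0]]
base front [[36.61290691 -0.39567235  6.        ]] [[36.52701538 -1.14429493  6.        ]]
```

Request:
send_rows --motion '[0,0,0,0.4,0.2,0,-1,0,0,0,0.6,0.4,0.3,-1,0,0,0,0.64,0.365,0.8,-1,0,0,0,0,0,0.8,-1,0,0,0,0,0,0.8,-1,0,0,0,0,0,0.6,-1,0,0,0,0,0,0,-1,0,0,0,0,0,0,-1]'

```text
t: 5.95
tcp_pos: [448.3, 57.1, 85.2]
tcp_rot: [-0.001, 0.118, 0.993, -0.0]
contact_force: [-0.0, 0.5, -1.2]
gripper_width: 0.582
finger_force: 41.0
```

```bash
cat >> h.py <<'E'
BAY=np.array([440.5,21.9,6]);UY=np.array([.257,.966,0]);UX=np.array([.966,-.257,0])
def bay(p): d=np.asarray(p)-BAY; return np.array([d@UX,d@UY,d[...,2] if d.ndim==1 else 0])
E
python3 - <<'E'
from h import *
im,M,c=shot("wrist","w6.png")
S=[bot.read_state()["tcp_pos"] for _ in range(1)]
s=bot.read_state();print(s["tcp_pos"],bay(s["tcp_pos"]),plan(s,(448.1,56.6,82)))
cv2.imwrite("pics/w6c.png",cv2.resize(im[60:300,90:410],(800,600),interpolation=cv2.INTER_CUBIC))
E
```

```text
[449.234151    57.0297781   85.88325069] [-0.59116311 36.18004245 79.88325069] (array([ 0.025, -0.017,  0.097]), np.float64(76.4819631729066))
```

View pics/w6c.png

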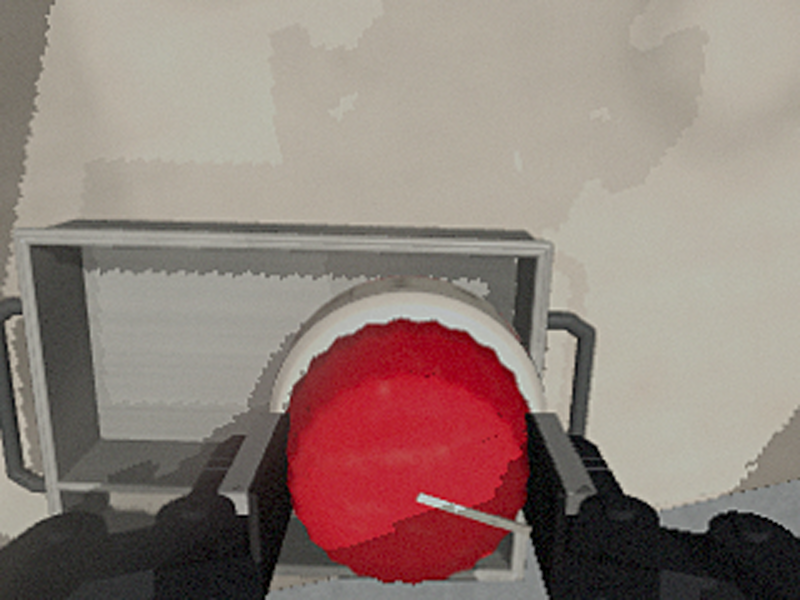

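The view shows the timer over the +y end of the bay. Its base front is at crop (410,278) and the wall's inner edge at (410,250), so it sits about 2 mm too far in +x. I'll correct slightly and lower it.

Request:
send_rows --motion '[0,0,0,0.035,-0.025,0,-1,0,0,0,0,0,0.3,-1,0,0,0,0,0,0.3,-1,0,0,0,0,0,0.3,-1,0,0,0,0,0,0,-1]'

```text
t: 6.5
tcp_pos: [446.4, 55.5, 47.0]
tcp_rot: [-0.002, 0.118, 0.993, -0.0]
contact_force: [-0.3, -0.7, -1.2]
gripper_width: 0.586
finger_force: 41.0
```

Request:
send_rows --motion '[0,0,0,0,0,0.1,-1,0,0,0,0,0,0.05,-1,0,0,0,0,0,0,-1]'

```text
t: 6.8
tcp_pos: [447.8, 55.7, 42.7]
tcp_rot: [-0.0, 0.118, 0.993, -0.0]
contact_force: [-0.0, -0.5, -1.0]
gripper_width: 0.583
finger_force: 41.0
```

Request:
send_rows --motion '[0,0,0,0,0,0.04,-1,0,0,0,0,0,0.03,-1,0,0,0,0,0,0,-1]'

```text
t: 7.1
tcp_pos: [448.1, 55.7, 40.3]
tcp_rot: [0.0, 0.118, 0.993, 0.0]
contact_force: [-0.6, 0.1, 0.2]
gripper_width: 0.584
finger_force: 41.5
```

Request:
send_rows --motion '[0,0,0,0,0,0,1,0,0,0,0,0,0,1,0,0,0,0,0,0,1,0,0,0,0,0,-0.3,1,0,0,0,0,0,-0.6,1,0,0,0,0,0,-0.9,1,0,0,0,0,0,-0.9,1,0,0,0,0,-0.5,-0.9,1,0,0,0,-0.2,-0.7,-0.6,1,0,0,0,-0.3,-0.9,-0.2,1,0,0,0,-0.3,-0.9,0,1,0,0,0,-0.3,-0.9,0,1]'

```text
t: 8.3
tcp_pos: [454.0, -107.7, 217.7]
tcp_rot: [0.001, 0.118, 0.993, -0.0]
contact_force: [0.3, -0.2, -0.3]
gripper_width: 1.001
finger_force: 0.0
```

Request:
send_rows --motion '[0,0,0,-0.3,-0.9,0,1,0,0,0,-0.3,-0.9,0,1,0,0,0,-0.3,-0.9,0,1,0,0,0,-0.3,-0.9,0,1,0,0,0,-0.3,-0.8,0,1,0,0,0,-0.3,-0.5,0,1,0,0,0,0,0,0,1,0,0,0,0,0,0,1]'

```text
t: 9.1
tcp_pos: [477.5, -313.6, 216.4]
tcp_rot: [-0.0, 0.119, 0.993, 0.0]
contact_force: [-0.2, 0.2, -0.2]
gripper_width: 0.997
finger_force: 0.0
```

Run:
```python
from h import *
im,M,c=shot("wrist","w7.png")
s=bot.read_state();print(s["t"],s["tcp_pos"],plan(s,(0,0,0))[1])
for st,ce,m in blobs(im,(45,100,30),(85,255,255),80): print(st,ce,onz([ce],M,c,57))
for st,ce,m in blobs(im,(12,120,60),(30,255,255),200): print("sp",st,ce,onz([ce],M,c,95))
```

```text
9.15 [ 477.47522632 -312.96496858  216.36801118] 76.4206973384142
[238  88  28  29 645] [251.21705426 102.08992248] [[ 402.18530313 -297.23385608   57.        ]]
sp [ 297  145   57   55 1741] [326.82423894 173.99253303] [[ 486.04125449 -241.34119441   95.        ]]
sp [100 152  80  59 490] [143.94897959 174.10816327] [[ 443.80404456 -415.7151482    95.        ]]
sp [ 72 220  19  35 278] [ 81.10431655 234.28057554] [[ 489.4084499  -503.97233295   95.        ]]
sp [ 388  345   57   39 1495] [413.94983278 367.29230769] [[ 760.84024526 -171.87005162   95.        ]]
```

Request:
send_rows --motion '[0,0,0,0.5,0,0.5,1,0,0,0,0.7,-0.05,0.7,1,0,0,0,0.7,0,0.8,1,0,0,0,0.03,0,0.66,1,0,0,0,0,0,0,1,0,0,0,0,0,0,1]'

```text
t: 9.75
tcp_pos: [402.9, -297.0, 110.5]
tcp_rot: [0.0, 0.118, 0.993, 0.0]
contact_force: [1.3, -0.1, -0.4]
gripper_width: 1.003
finger_force: 0.0
```

Run:
```python
from h import *
im,M,c=shot("wrist","w8.png")
s=bot.read_state();print(s["t"],s["tcp_pos"])
for st,ce,m in blobs(im,(45,100,30),(85,255,255),80):
    p=onz([ce],M,c,57);print(st,ce,p)
    o,d=ray([ce],M,c);o7,d7=ray([(251.2,102.1)],np.load("pics/w7.png.npy"),c);P,e=meet(o,d[0],o7,d7[0]);print(P,e)
    print(plan(s,(P[0],P[1],36)))
```

```text
9.8 [ 403.6782002  -297.66054319  111.09911555]
[ 233  185   41   42 1299] [253.24018476 206.01462664] [[ 403.31388431 -297.23931149   57.        ]]
[ 402.29820591 -297.1366378    59.87392361] 0.2564700347331753
(array([0.04 , 0.006, 1.877]), np.float64(76.48181706344023))
```

Request:
send_rows --motion '[0,0,0,0.02,0,0.7,1,0,0,0,0,0,0.7,1,0,0,0,0,0,0.46,1,0,0,0,0,0,0,1,0,0,0,0,0,0,-1,0,0,0,0,0,0,-1,0,0,0,0,0,0,-1,0,0,0,0,0,0,-1,0,0,0,0,0,0,-1,0,0,0,0,0,0,-1]' --newtons 30

```text
t: 10.8
tcp_pos: [402.4, -297.7, 36.3]
tcp_rot: [0.001, 0.118, 0.993, -0.0]
contact_force: [0.3, 1.2, 8.0]
gripper_width: 0.337
finger_force: 29.0
```

Request:
send_rows --motion '[0,0,0,0,0,-0.3,-1,0,0,0,0,0,-0.7,-1,0,0,0,0,0.3,-0.7,-1,0,0,0,0.1,0.6,-0.65,-1,0,0,0,0.2,0.9,0,-1,0,0,0,0.2,0.9,0,-1,0,0,0,0.2,0.9,0,-1,0,0,0,0.2,0.9,0,-1,0,0,0,0.2,0.9,0,-1,0,0,0,0.2,0.8,0.2,-1,0,0,0,0.215,0.42,0.5,-1,0,0,0,0,0,0.2,-1]'

```text
t: 12.0
tcp_pos: [403.6, -24.0, 92.9]
tcp_rot: [-0.001, 0.117, 0.993, 0.0]
contact_force: [-0.4, -0.6, -0.7]
gripper_width: 0.34
finger_force: 29.7
```

Request:
send_rows --motion '[0,0,0,0,0,0,-1,0,0,0,0,0,0,-1]'

```text
t: 12.2
tcp_pos: [405.3, -26.4, 93.8]
tcp_rot: [0.0, 0.118, 0.993, -0.0]
contact_force: [-0.3, -0.8, -0.1]
gripper_width: 0.342
finger_force: 29.7
```

Run:
```python
from h import *
im,M,c=shot("wrist","w9.png")
s=bot.read_state();print(s["t"],s["tcp_pos"],bay(s["tcp_pos"]),s["gripper_width"],s["finger_force"],plan(s,(405.6,-25.7,95)))
for st,ce,m in blobs(im,(45,100,30),(85,255,255),80): print(st,ce,onz([ce],c["mount"],c,-19))
cv2.imwrite("pics/w9c.png",cv2.resize(im[60:300,150:470],(800,600),interpolation=cv2.INTER_CUBIC))
```

```text
12.25 [405.52919147 -26.517133    93.96320343] [-21.33859786 -55.75844827  87.96320343] 0.3416546731058319 29.737629078445025 (array([ 0.003,  0.02 , -0.026]), np.float64(76.3763779515421))
[244 204  16   8  90] [251.95555556 207.06666667] [[ 24.6073287  -0.9370738 -19.       ]]
[ 222  224   62   65 3217] [252.40254896 256.47684178] [[ -1.58857136  -0.72857435 -19.        ]]
```

View pics/w9c.png

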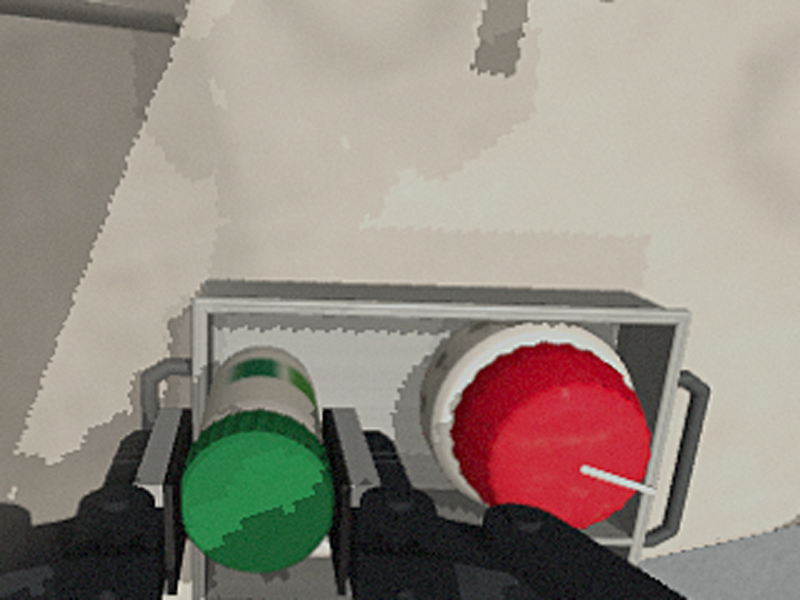

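The vial hangs upright over the front −y corner, cap at crop (257,490). The timer stands flat in the +y end. I'll nudge +2 mm in y and lower.

Request:
send_rows --motion '[0,0,0,-0.01,0.05,0,-1,0,0,0,0,0,0.4,-1,0,0,0,0,0,0.4,-1,0,0,0,0,0,0.3,-1,0,0,0,0,0,0,-1]'

```text
t: 12.75
tcp_pos: [405.2, -24.2, 48.6]
tcp_rot: [-0.001, 0.119, 0.993, -0.0]
contact_force: [0.2, 0.8, -0.0]
gripper_width: 0.337
finger_force: 29.7
```

Request:
send_rows --motion '[0,0,0,0,0,0.1,-1,0,0,0,0,0,0.05,-1,0,0,0,0,0,0,-1]'

```text
t: 13.05
tcp_pos: [406.0, -24.0, 43.5]
tcp_rot: [0.0, 0.118, 0.993, 0.0]
contact_force: [0.4, 0.2, 0.7]
gripper_width: 0.333
finger_force: 29.7
```

Request:
send_rows --motion '[0,0,0,0,0,0.03,-1,0,0,0,0,0,0,-1,0,0,0,0,0,0,0,0,0,0,0,0,0,0,0,0,0,0,0,0,0,0,0,0,0,0,-0.3,0,0,0,0,0,0,-0.7,0,0,0,0,0,0,-0.9,1,0,0,0,0,0,-0.9,1,0,0,0,0,0,-0.9,1,0,0,0,0,0,-0.9,1,0,0,0,0,0,-0.4,1]'

```text
t: 14.25
tcp_pos: [406.9, -23.9, 245.3]
tcp_rot: [0.002, 0.118, 0.993, 0.0]
contact_force: [-0.4, -0.6, -1.2]
gripper_width: 1.0
finger_force: 0.0
```

Request:
send_rows --motion '[0,0,0,-0.6,0,0,1,0,0,0,-0.8,0,0,1,0,0,0,-0.48,0,0,1,0,0,0,0,0,0,1]'

```text
t: 14.65
tcp_pos: [480.7, -41.9, 242.0]
tcp_rot: [0.0, 0.118, 0.993, -0.0]
contact_force: [0.6, 0.4, -1.0]
gripper_width: 1.003
finger_force: 0.0
```

Run:
```python
from h import *
im,M,c=shot("wrist","w10.png")
s=bot.read_state();print(s["t"],s["tcp_pos"])
for st,ce,m in blobs(im,(45,100,30),(85,255,255),80): p=onz([ce],M,c,64)[0];print("vial",st,ce,p,bay(p))
for st,ce,m in blobs(im,(0,120,60),(8,255,255),300)+blobs(im,(172,120,60),(180,255,255),300): p=onz([ce],M,c,52)[0];print("timer",st,ce,p,bay(p))
print(M[:3,3])
```

```text
14.7 [478.98411523 -41.57982985 241.6628817 ]
vial [241  89  27  28 583] [253.51457976 102.39965695] [405.95633349 -23.28824386  64.        ] [-21.75580318 -52.52956586  58.        ]
timer [ 301   99   48   48 1628] [324.35626536 122.13882064] [446.60166409  52.51509939  52.        ] [-1.97387303 31.14231368 46.        ]
[413.540789  -26.4276361 384.7115166]
```

Request:
send_rows --motion '[0,0,0,0,0.4,0,1,0,0,0,0,0.8,-0.2,1,0,0,0,0,0.9,-0.2,1,0,0,0,0,0.9,0,1,0,0,0,0,0.9,0,1,0,0,0,0,0.9,0,1,0,0,0,0,0.9,0,1,0,0,0,0,0.8,0,1,0,0,0,0,0.4,0,1,0,0,0,0,0,0,1,0,0,0,0,0,0,1]'

```text
t: 15.8
tcp_pos: [542.7, 226.1, 257.8]
tcp_rot: [-0.0, 0.118, 0.993, -0.001]
contact_force: [-0.7, 0.4, 0.1]
gripper_width: 1.0
finger_force: 0.0
```

Run:
```python
from h import *
im,M,c=shot("wrist","w11.png")
s=bot.read_state();print(s["t"],s["tcp_pos"],M[:3,3])
for st,ce,m in blobs(im,(100,120,30),(130,255,255),400):
    print(st,ce,onz([ce],M,c,165))
    cnt=max(cv2.findContours(m.astype(np.uint8),cv2.RETR_EXTERNAL,cv2.CHAIN_APPROX_NONE)[0],key=len).reshape(-1,2)
    W=onz(cnt,M,c,178)[:,:2].astype(np.float32)
    print(cv2.minAreaRect(W),cv2.minAreaRect(cnt))
```

```text
15.85 [542.80400963 225.69464172 257.91955285] [475.77470822 241.61590882 400.62811688]
[ 237   84   84   70 4034] [279.33465543 118.05974219] [[486.8226639  261.57622522 165.        ]]
((486.956298828125, 259.9653015136719), (43.07171630859375, 65.99992370605469), 14.252768516540527) ((279.3503112792969, 118.30891418457031), (55.786277770996094, 85.71453094482422), 61.38954162597656)
```

Request:
send_rows --motion '[0,0,0,0.38,-0.52,0,1,0,0,0,0.38,-0.51,0,1,0,0,0.043,0,0,0,1,0,0,0.043,0,0,0,1,0,0,0.043,0,0,0,1,0,0,0.043,0,0,0,1,0,0,0.043,0,0,0,1,0,0,0.043,0,0,0,1,0,0,0.043,0,0,0,1,0,0,0.043,0,0,0,1,0,0,0,0,0,0,1,0,0,0,0,0,0,1]'

```text
t: 17.05
tcp_pos: [504.1, 193.0, 258.2]
tcp_rot: [0.0, 0.611, 0.792, -0.0]
contact_force: [0.0, 0.4, -1.2]
gripper_width: 1.0
finger_force: 0.0
```

```bash
cat > soap.py <<'E'
from h import *
import sys
im,M,c=shot("wrist",sys.argv[1])
s=bot.read_state();print(s["t"],s["tcp_pos"],plan(s,(0,0,0))[1],M[:3,3])
for st,ce,m in blobs(im,(100,120,30),(130,255,255),400):
    cnt=max(cv2.findContours(m.astype(np.uint8),cv2.RETR_EXTERNAL,cv2.CHAIN_APPROX_NONE)[0],key=len).reshape(-1,2)
    r=cv2.minAreaRect(onz(cnt,M,c,178)[:,:2].astype(np.float32))
    print(st,ce,r,bay(np.r_[r[0],6]))
    if len(sys.argv)>2:
        o,d=ray([cv2.minAreaRect(cnt)[0]],M,c);o2,d2=ray([[279.4,118.3]],np.load("pics/w11.png.npy"),c);print("tri",meet(o,d[0],o2,d2[0]))
E
python3 soap.py w12.png 1
```

```text
17.1 [504.2051833  193.16436968 258.20681719] 14.67327168620656 [486.9307649  259.20924553 400.94738866]
[ 225   65   56   88 4068] [252.39405113 107.24385447] ((486.9935607910156, 259.41668701171875), (42.79660415649414, 65.48541259765625), 13.276373863220215) [-16.12900884 241.38996478   0.        ]
tri (array([486.55933184, 260.48642325, 177.15785235]), np.float64(0.27093820496703297))
```

Request:
send_rows --motion '[0,0,0.006,0.5,0,0,1,0,0,0,0.7,0,0,1,0,0,0,0.52,0.006,0,1,0,0,0,0,0,0.3,1,0,0,0,0,0,0,1,0,0,0,0,0,0,1]'

```text
t: 17.7
tcp_pos: [488.0, 259.8, 245.5]
tcp_rot: [-0.0, 0.619, 0.785, -0.001]
contact_force: [-0.6, 0.1, 0.6]
gripper_width: 1.006
finger_force: 0.0
```

```bash
python3 soap.py w13.png; python3 -c "
from h import *
s=bot.read_state();print(plan(s,(487,259.8,132)))"
```

```text
17.75 [488.27720008 259.87175195 245.88172656] 13.439244590977452 [472.35370762 326.55327181 388.21405837]
[ 224  154   55   87 3758] [251.67323044 198.87839276] ((486.8352355957031, 259.7090148925781), (43.11675262451172, 71.92508697509766), 13.513407707214355) [-16.35707924 241.63166393   0.        ]
(array([ 0.007, -0.03 ,  2.847]), np.float64(13.439244590977452))
```

Request:
send_rows --motion '[0,0,0,0,-0.025,0.5,1,0,0,0,0,0,0.7,1,0,0,0,0,0,0.7,1,0,0,0,0,0,0.6,1,0,0,0,0,0,0.33,1,0,0,0,0,0,0,1]'

```text
t: 18.35
tcp_pos: [486.5, 259.6, 131.5]
tcp_rot: [-0.001, 0.62, 0.785, -0.001]
contact_force: [0.1, -0.7, 0.9]
gripper_width: 1.006
finger_force: 0.0
```

Request:
send_rows --motion '[0,0,0,0,0,0,0.3,0,0,0,0,0,0,-0.1,0,0,0,0,0,0,-1,0,0,0,0,0,0,-1,0,0,0,0,0,0,-1,0,0,0,0,0,0,-1]' --newtons 60

```text
t: 18.95
tcp_pos: [488.0, 261.0, 134.3]
tcp_rot: [0.0, 0.619, 0.785, 0.001]
contact_force: [-0.7, -0.3, 4.7]
gripper_width: 0.5
finger_force: 60.6
```

Request:
send_rows --motion '[0,0,0,0,0,-0.2,-1,0,0,0,0,0,-0.5,-1,0,0,0,0,0,-0.7,-1,0,0,0,0,0,-0.7,-1,0,0,0,0,0,-0.3,-1,0,0,0.03,0,0,0,-1,0,0,0.04,0,0,0,-1,0,0,0.04,0,0,0,-1,0,0,0.04,0,0,0,-1,0,0,0.007,0,0,0,-1,0,0,0,0,0,0,-1,0,0,0,0,0,0,-1]'

```text
t: 20.15
tcp_pos: [487.1, 260.4, 228.6]
tcp_rot: [-0.0, 0.792, 0.611, -0.0]
contact_force: [0.0, 0.3, -6.6]
gripper_width: 0.497
finger_force: 62.6
```

```bash
python3 soap.py w14.png; python3 -c "
from h import *
s=bot.read_state();print(plan(s,(449.2,-11.5,228)),s['contact_force'],s['wrist_torque'],s['gripper_width'],s['finger_force'])"
```

```text
20.2 [487.1073801  260.46346882 228.64884743] -14.697067294459847 [505.05662475 326.70846377 371.32045194]
[  199   164   109   155 12373] [253.45655864 253.52541825] ((481.07891845703125, 226.78036499023438), (132.20834350585938, 86.98404693603516), 72.00465393066406) [-13.45501857 208.34321462   0.        ]
(array([-6.817,  0.808,  0.018]), np.float64(-14.697067294459847)) [ 1.03974196  0.43043504 -5.80970783] [0.00208208 0.00608268 0.02794079] 0.49964152561225694 62.56696438416839
```

Request:
send_rows --motion '[0,0,0,-0.3,0,0,-1,0,0,0,-0.6,0.1,0,-1,0,0,0,-0.8,0.1,0,-1,0,0,0,-0.9,0.1,0,-1,0,0,0,-0.9,0.1,0,-1,0,0,0,-0.9,0.1,0,-1,0,0,0,-0.9,0.1,0,-1,0,0,0,-0.8,0.1,0,-1,0,0,0,-0.5,0.1,0,-1,0,0,0,-0.22,0,0,-1,0,0,0,0,0,0.4,-1,0,0,0,0,0,0,-1]'

```text
t: 21.4
tcp_pos: [446.8, -11.6, 211.6]
tcp_rot: [-0.001, 0.793, 0.61, -0.001]
contact_force: [-0.8, 0.3, -6.1]
gripper_width: 0.502
finger_force: 63.1
```

Run:
```python
from h import *
P=[]
im,M,c=shot("wrist","w15.png")
for _ in range(3):
    s=bot.read_state();P.append(s["tcp_pos"]); eyes.read_camera("wrist")
p=np.mean(P,0);print(s["t"],p,np.std(P,0),bay(p),plan(s,(449.2,-11.5,212)))
for n in("scene","top"):
    im,M,c=shot(n,n+"1.png")
    for st,ce,m in blobs(im,(100,120,30),(130,255,255),60): print(n,"soap",st,ce.round(1))
    for st,ce,m in blobs(im,(45,100,30),(85,255,255),10): print(n,"vial",st,ce.round(1))
    q=[BAY+x*UX+y*UY+[0,0,32] for x,y in((-37,-71),(-37,71),(37,71),(37,-71))]
    print(proj(q,M,c).round(1).tolist())
    print("foot exp",proj([BAY+17*UX-30*UY+[0,0,z] for z in (72,100,265)],M,c).round(1).tolist(), "vial exp",proj(BAY-21.5*UX-53.5*UY+[0,0,57],M,c).round(1))
```

```text
21.55 [447.91209887 -11.17473478 212.85116069] [0.43232265 0.10092669 0.36441636] [ 15.66029435 -30.04528438 206.85116069] (array([-0.006,  0.022,  0.031]), np.float64(-14.786320885930902))
scene soap [262 118  19  59 648] [271.  146.9]
scene soap [459 186  41  23 340] [479.3 197.3]
scene vial [ 42 137  25  17 241] [ 56.1 145.5]
scene vial [258 181   9   7  47] [262.1 184.1]
[[261.3, 195.4], [237.6, 172.6], [255.3, 165.4], [279.7, 187.2]]
foot exp [[267.9, 173.2], [268.3, 166.4], [270.3, 121.4]] vial exp [[262.3 184.8]]
top vial [257 176   7   7  38] [260.2 179.3]
[[264.0, 185.1], [226.3, 175.9], [231.2, 156.4], [268.8, 165.5]]
foot exp [[256.5, 166.7], [256.5, 165.5], [255.9, 157.9]] vial exp [[260.4 179.2]]
```

Request:
send_rows --motion '[0,0,0,0,0.03,0,-1,0,0,0,0,0,0.35,-1,0,0,0,0,0,0.35,-1,0,0,0,0,0,0.3,-1,0,0,0,0,0,0.2,-1,0,0,0,0,0,0,-1]'

```text
t: 22.3
tcp_pos: [448.9, -11.6, 163.9]
tcp_rot: [-0.001, 0.792, 0.61, -0.001]
contact_force: [-0.1, 0.7, -6.0]
gripper_width: 0.499
finger_force: 63.0
```

Below the rim with no contact; continuing.

Request:
send_rows --motion '[0,0,0,0,0,0.2,-1,0,0,0,0,0,0.2,-1,0,0,0,0,0,0.1,-1,0,0,0,0,0,0,-1]'

```text
t: 22.7
tcp_pos: [449.1, -11.7, 144.2]
tcp_rot: [-0.0, 0.792, 0.61, -0.0]
contact_force: [-0.7, -0.4, -6.4]
gripper_width: 0.5
finger_force: 63.0
```

Run:
```python
from h import *
im,M,c=shot("top","top2.png")
for st,ce,m in blobs(im,(45,100,30),(85,255,255),10): print("vial",st,ce.round(1))
im,M,c=shot("scene","scene2.png")
for st,ce,m in blobs(im,(45,100,30),(85,255,255),10): print("vial",st,ce.round(1))
s=bot.read_state();print(s["tcp_pos"],bay(s["tcp_pos"]),s["contact_force"],s["wrist_torque"])
```

```text
vial [ 42 137  26  17 254] [ 56.5 145.4]
vial [258 181   9   7  50] [262.3 184.2]
[449.64129572 -11.6938404  144.91648152] [ 17.46410864 -30.10233683 138.91648152] [ 0.10354708  0.1978809  -6.88094759] [-0.00340196  0.03720693 -0.05916924]
```

Request:
send_rows --motion '[0,0,0,0,0,0.06,-1,0,0,0,0,0,0.04,-1,0,0,0,0,0,0,-1]'

```text
t: 23.1
tcp_pos: [449.5, -11.7, 140.8]
tcp_rot: [-0.0, 0.792, 0.61, -0.0]
contact_force: [-0.9, 0.5, -6.2]
gripper_width: 0.499
finger_force: 63.1
```

Request:
send_rows --motion '[0,0,0,0,0,0.04,-1,0,0,0,0,0,0,-1]'

```text
t: 23.3
tcp_pos: [449.8, -11.6, 140.3]
tcp_rot: [0.0, 0.792, 0.61, 0.0]
contact_force: [-4.3, -0.2, 9.7]
gripper_width: 0.505
finger_force: 64.8
```

Request:
send_rows --motion '[0,0,0,0,0,-0.015,-1,0,0,0,0,0,0,-1]'

```text
t: 23.5
tcp_pos: [449.7, -11.6, 140.3]
tcp_rot: [0.0, 0.792, 0.61, 0.0]
contact_force: [-2.6, 0.7, 3.7]
gripper_width: 0.499
finger_force: 64.1
```

Run:
```python
from h import *
s=bot.read_state();print(s["tcp_pos"],bay(s["tcp_pos"]),s["contact_force"],s["wrist_torque"])
im,M,c=shot("scene","scene3.png")
for st,ce,m in blobs(im,(100,120,30),(130,255,255),60): print("soap",st,ce.round(1))
for st,ce,m in blobs(im,(45,100,30),(85,255,255),10): print("vial",st,ce.round(1))
```

```text
[449.68416511 -11.64814299 140.32116073] [ 17.49377624 -30.0471757  134.32116073] [-2.58817137  0.71797306  3.66575086] [ 0.10380886  0.68258414 -0.00555638]
soap [262 140  17  52 476] [271.2 163.6]
soap [459 186  41  24 342] [479.3 197.3]
vial [ 42 137  26  17 258] [ 56.6 145.3]
vial [258 181   9   7  49] [262.3 184.2]
```

Request:
send_rows --motion '[0,0,0,0,0,0,0.1,0,0,0,0,0,0,0.2,0,0,0,0,0,0,0.3,0,0,0,0,0,0,0.4,0,0,0,0,0,0,0.4]'

```text
t: 24.05
tcp_pos: [449.7, -11.7, 139.9]
tcp_rot: [0.0, 0.792, 0.61, 0.0]
contact_force: [1.0, 1.2, 0.3]
gripper_width: 0.699
finger_force: 0.0
```

Run:
```python
from h import *
s=bot.read_state();print(s["tcp_pos"],s["contact_force"],s["wrist_torque"],s["gripper_width"])
im,M,c=shot("scene","scene4.png")
for st,ce,m in blobs(im,(100,120,30),(130,255,255),60): print("soap",st,ce.round(1))
for st,ce,m in blobs(im,(45,100,30),(85,255,255),10): print("vial",st,ce.round(1))
```

```text
[449.70825628 -11.66320518 139.89739968] [0.96836637 1.18197702 0.28387633] [-0.01536656 -0.01724697 -0.04461262] 0.6987940497615361
soap [262 140  17  52 500] [270.8 163.2]
soap [459 186  41  23 340] [479.2 197.2]
vial [ 42 137  26  17 259] [ 56.5 145.4]
vial [258 181   9   7  50] [262.3 184.1]
```

Released and stable. Opening fully, rising straight up and backing off for a check.

Request:
send_rows --motion '[0,0,0,0,0,0,1,0,0,0,0,0,-0.2,1,0,0,0,0,0,-0.5,1,0,0,0,0,0,-0.9,1,0,0,0,0,0,-0.9,1,0,0,0,0,0,-0.7,1,0,0,0,-0.6,0,0,1,0,0,0,-0.9,0,0,1,0,0,0,-0.4,0,0,1,0,0,0,0,0,0,1,0,0,0,0,0,0,1]'

```text
t: 25.2
tcp_pos: [430.2, -85.1, 268.3]
tcp_rot: [0.0, 0.793, 0.609, 0.0]
contact_force: [0.8, -0.0, 0.2]
gripper_width: 0.999
finger_force: 0.0
```

Run:
```python
from h import *
im,M,c=shot("wrist","w16.png")
s=bot.read_state();print(s["t"],s["tcp_pos"],M[:3,3])
for st,ce,m in blobs(im,(100,120,30),(130,255,255),400):
    cnt=max(cv2.findContours(m.astype(np.uint8),cv2.RETR_EXTERNAL,cv2.CHAIN_APPROX_NONE)[0],key=len).reshape(-1,2)
    r=cv2.minAreaRect(onz(cnt,M,c,184)[:,:2].astype(np.float32)); print("soap top",st,r,bay(np.r_[r[0],6]))
for st,ce,m in blobs(im,(45,100,30),(85,255,255),60): print("vial",st,bay(onz([ce],M,c,64)[0]))
for st,ce,m in blobs(im,(0,120,60),(8,255,255),300)+blobs(im,(172,120,60),(180,255,255),300): print("timer",st,bay(onz([ce],M,c,52)[0]))
im,M,c=shot("scene","scene5.png")
for st,ce,m in blobs(im,(100,120,30),(130,255,255),60): print("soap",st,ce.round(1))
E0=BAY+17.5*UX-30*UY
print("scene axis expected",proj([E0+[0,0,z] for z in(0,100,193)],M,c).round(1).tolist())
m=max(blobs(im[:, :400],(100,90,25),(130,255,255),60),key=lambda b:b[0][4])[2]
for r in range(140,195,6):
    x=np.where(m[r])[0]; print(r,x.min() if len(x) else None,x.max() if len(x) else None)
```

```text
25.25 [430.26222371 -84.73594074 268.18130094] [448.27109832 -18.97282488 411.11144616]
soap top [ 223   57   55   88 4092] ((448.18505859375, -12.425472259521484), (65.7901840209961, 42.75654220581055), 75.07698822021484) [ 16.24541297 -31.18334614   0.        ]
vial [208 111  21  25 368] [-24.76603511 -53.07524015  58.        ]
timer [ 215   25   45   47 1270] [-2.4269064  37.36365602 46.        ]
soap [261 139  17  53 558] [269.8 161.1]
soap [459 186  41  24 342] [479.4 197.3]
scene axis expected [[267.3, 189.9], [268.4, 166.3], [269.5, 142.0]]
140 262 272
146 261 277
152 260 277
158 266 277
164 267 276
170 267 276
176 261 274
182 267 274
188 267 273
194 None None
```

```bash
python3 -c "
from cell import bot
print(bot.job_done())"
```

```text
the job is handed in; nothing more can be done
None
```

I packed the timer, vial and soap bottle into the caddy's front bay and handed the job in at about 25 s. My last camera measurements put all three within the allowed positions and showed the bottle upright; no verdict came back on hand-in.

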